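Push the sensor carriage round the L-slot to its measuring station

TASK

Bring the accelerometer to its measuring station: with the fingertips, push the round sensor carriage along the L-shaped slot of the metal guide plate, turn the corner, and push it on until it is fully home at the end of the slot, by the black contact block. Only push it: do not grip it, and keep it flat on the plate with its pin in the slot. Leave the other things where they are, and finish clear of everything.

Things in the scene. Friction and masses are not known exactly. Their poses are not given: they have to be found in the camera images.
- guide_plate: fixed metal guide plate on the bench, top 24 mm above it. Origin on the bench; spans x -86 to +101, y -91 to +101 mm in its frame (yaw varies). L-shaped slot 15 mm wide, 18 mm deep in its top: first leg along the plate's -y from slot_start to slot_corner (110 mm), second along its +x from slot_corner to slot_home (81.5 mm)
- slot_start (a point): point on the slot's centre line at plate-top height, where the carriage's axis is when near the closed beginning of the first leg
- slot_corner (a point): point at plate-top height where the centre lines of the two legs meet; a carriage pushed down the first leg is stopped by the slot wall with its axis at most 1.5 mm past this point
- slot_home (a point): point at plate-top height where the carriage's axis is when its pin touches the end of the second leg. A fixed black contact block, 16 mm thick, 40 mm wide, 30 mm above the plate, stands beyond it, its near face 27 mm further along the plate's +x
- carriage: loose sensor carriage, 0.2 to 0.4 kg, stays where left: dark steel flange, 46 mm diameter, 14 mm thick, flat on the plate (slides with a few N); boss and small accelerometer on top (39 mm over the plate); 12 mm pin below, 14 mm down in the slot. Origin on its axis at the flange's underside, z up, any yaw. Starts in the first leg within 30 mm of slot_start. Best pushed low, on the flange's rim
- small_mass: small bystander: knobbed steel calibration mass, 20 mm across and 30 mm tall, standing on the guide plate inside the angle of the L; origin at the centre of its underside
- marker: bystander: marker pen, 135 mm long, lying on the bench to the right of the guide plate; origin at the centre of its underside
- spare_accel: bystander: a second small accelerometer (16 x 23 x 19 mm) standing on the bench itself, right of the guide plate; origin at the centre of its underside
- plug_adapter: bystander: black plug adapter, 36 x 57 x 18 mm, on the bench right of the guide plate; origin at the centre of its underside
- screwdriver: bystander: screwdriver, 149 mm long, on the bench left of the guide plate; origin at the centre of its underside
- tee: bystander: metal T-piece connector, 29 x 46 x 18 mm, on the bench left of the guide plate; origin at the centre of its underside
- tweezers: bystander: tweezers, 120 mm long, on the bench left of the guide plate; origin at the centre of its underside

How it is judged:
By the outcome, as a careful person would: the job done as asked, in the order asked, and still so for the second after the job is handed in, with the robot touching nothing.
It also fails if it takes over 54 s, if anything falls off the work surface, if the arm or the gripper's body presses on something with over 40 N, if the wrist force passes 120 N, or if a joint passes its speed limit or range.

ROBOT

A 6-joint arm with a two-finger parallel gripper is mounted at the origin on a cart in front of the work surface, level with it; the furniture and walls round the work are solid. World frame = base frame: x ahead of the robot, y to its left, z up, the work surface at z = 0. Lengths are in m, angles in rad, forces in N, time in s.
With the tool pointing down it reaches from about 0.25 to 0.85 m from the base axis. Payload 12.5 kg.
Tool frame: the origin (TCP) lies at the centre of the arm's flange, where the gripper is bolted on; the fingertips stand 186 mm ahead of it and the grasp point (between the pads) lies 167 mm ahead of it; z points along the fingers, y is the line along which they close (so a half turn about z gives the same grasp; the last joint's range is limited). The gripper opens to 93 mm and grips with 3 to 60 N. Pads are 15 mm wide; open, the fingers measure 128 mm over their backs; the gripper's body (75 mm by 188 mm) begins 65 mm behind the grasp point.
Start: joints at [1.103, 0.351, 1.652, -0, 1.139, -0.085], TCP at [0.205, 0.51, 0.405] pointing down, gripper open.
Joint ranges: [-2.75, 2.75], [-0.79, 2.1], [0.01, 2.65], [-1.57, 4.71], [0.07, 3.14], [-2.87, 2.87]. Speed limits (rad/s): [2.22, 2.22, 2.79, 3.14, 3.14, 3.14].

INTERFACE

Orientations are given as a 3x3 rotation matrix whose columns are the frame's x, y, z axes.
In Python, from rig import r gives the robot as it stands. Calls block until the motion is done:
- r.move_pose(position, orientation): joint-space move of the TCP to a pose.
- r.move_linear(position, rotation=None, feed=0.15, guard=None): straight line of the TCP; rotation=None keeps the orientation; feed is the mean speed in m/s. With guard (N) it stops when the force on the tool has changed by that much, and returns True; else False.
- r.movej(angles): joint-space move.
- r.grip(opening): opening from 0.0 (shut) to 1.0 (fully open); the grip force is fixed at half the most; returns when the fingers have stopped.
- r.pause(seconds).
- r.inverse_kinematics(position, orientation): joint angles nearest the present ones, or None.
- r.sense(): the state.
- r.read_camera(name): name is "scene" or "top" or "wrist"; returns a dict with "color" (480x640x3 uint8, red, green, blue), "z_map" (480x640 float32, m along the optical axis (not along the pixel's ray), 0 where there is no reading), "camera_matrix" (3x3 intrinsics, pixels), "distortion" ([k1, k2, p1, p2, k3] as OpenCV has them; the pictures are not rectified), "R" (3x3) and "t" (3): a world point X has camera coordinates R X + t; the wrist camera has in their place "hand_eye" (4x4, takes a point from camera to tool coordinates, whose origin is the TCP and whose axes are the flange's). Camera axes: x right, y down, z forward; pixel columns grow to the right and rows downward; lengths in m; the calibration is good to about 2 mm. A picture is of the moment at which its call begins: read the wrist's pose just before it.
A pose or a line that the arm cannot do raises r.PlanningError and nothing moves.
- r.close_job(): hands the job in; it is judged then, once.
The state is a dict: "t": time; "qpos": joint angles; "qd": joint speeds; "tau": joint torques, N m; "ee_pos": TCP position; "tcp_rot": TCP orientation; "force": force on the tool from outside, world axes, zero at the start; "ft_torque": the same for the moment, N m; "gripper_width": opening from 0.0 (shut) to 1.0 (fully open); "gripper_force": force on a finger pad.
Only numpy, scipy, OpenCV 4.12 (cv2) and the standard library are available. Lean on these libraries where they do the work, as an engineer would, in place of code of your own. Each camera call takes 0.05 s, during which the arm holds its last target. There are 200 camera calls.

## Working session

There is one attempt and no reset: what is moved stays moved. The work goes in short steps, each a Python script; the robot and the scene stay as the last script left them, time stands still between calls to the robot, and variables do not carry over. Pictures are saved under pics/ and viewed, at most 10 in all, crops included, and the job is handed in when it is done.

```bash
mkdir -p pics; ls; python3 - <<'E'
from rig import r
import numpy as np,cv2
for n in ["top","scene"]:
    c=r.read_camera(n); cv2.imwrite(f"pics/{n}0.png",c["color"][:,:,::-1]); np.savez(f"{n}0.npz",**c)
    print(n,c["camera_matrix"],c["distortion"],c["R"],c["t"])
print(r.sense()["t"])
E
```

```text
pics
top [[547.82353335   0.         316.70251145]
 [  0.         547.82353335 240.38665112]
 [  0.           0.           1.        ]] [-0.07311082  0.          0.          0.          0.        ] [[-1.72905324e-02 -9.99850499e-01 -1.33444426e-04]
 [-9.96992652e-01  1.72511948e-02 -7.55516272e-02]
 [ 7.55426342e-02 -1.17328475e-03 -9.97141882e-01]] [0.05236271 0.53851844 1.36289282]
scene [[458.20982945   0.         325.84960393]
 [  0.         458.20982945 238.24457238]
 [  0.           0.           1.        ]] [0.00194743 0.         0.         0.         0.        ] [[ 0.60617455 -0.79519931 -0.01450766]
 [-0.34352944 -0.24533113 -0.90653194]
 [ 0.7173144   0.5545004  -0.42188786]] [-0.28417837  0.23551804  0.50076936]
0.1
```

View pics/top0.png

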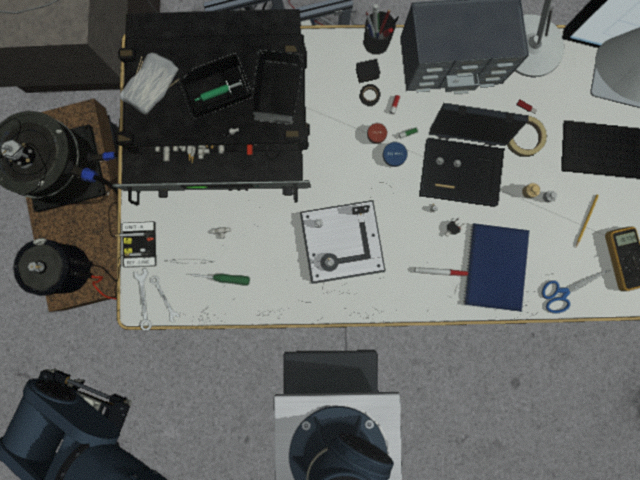

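View pics/scene0.png

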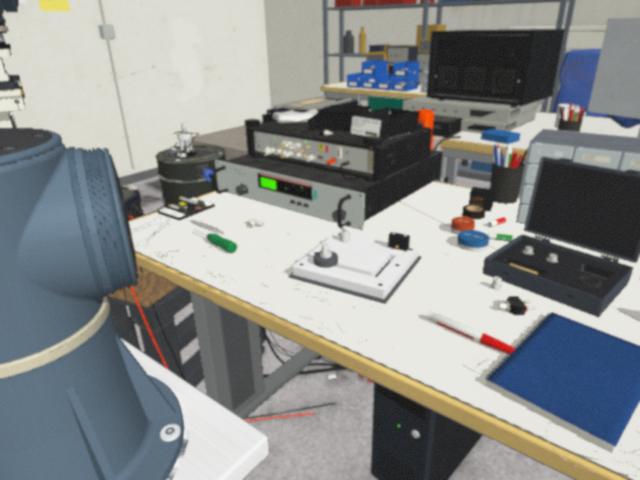

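The top view shows the plate with corners near (300,208), (373,201), (384,273) and (310,283). The carriage is at (329,262), the slot corner near (367,257), and the contact block at (360,210), which is the +x end. The small mass is near (320,222). Next I'll localise these and take a wrist view.

```bash
cat > h.py <<'E'
import numpy as np,cv2
def cast(c,uv,z,T=None):
    """pixel -> world point on plane z; T = world<-cam 4x4 (wrist)"""
    p=cv2.undistortPoints(np.array(uv,float).reshape(-1,1,2),c["camera_matrix"],c["distortion"]).reshape(-1,2)
    d=np.c_[p,np.ones(len(p))]
    if T is None: R=c["R"].T; o=-R@c["t"]
    else: R=T[:3,:3]; o=T[:3,3]
    d=d@R.T
    return o+d*((z-o[2])/d[:,2])[:,None]
E
python3 - <<'E'
from h import *
from rig import r
c=dict(np.load("top0.npz"))
print(cast(c,[(300,208),(373,201),(384,273),(310,283),(342,242)],.024).round(3))
print(cast(c,[(329,262)],.05).round(3))
w=r.read_camera("wrist");print(w["hand_eye"].round(3),w["camera_matrix"].round(1),r.sense()["tcp_rot"].round(3))
print("plate depth",c["z_map"][242,342])
im=cv2.resize(c["color"][190:295,285:400,::-1],None,fx=5,fy=5,interpolation=cv2.INTER_CUBIC);cv2.imwrite("pics/topcrop.png",im)
E
```

```text
[[ 0.622  0.084  0.024]
 [ 0.637 -0.101  0.024]
 [ 0.454 -0.124  0.024]
 [ 0.432  0.062  0.024]
 [ 0.534 -0.021  0.024]]
[[0.483 0.014 0.05 ]]
[[ 0.    -0.953 -0.304  0.086]
 [ 1.     0.    -0.     0.001]
 [ 0.001 -0.304  0.953  0.02 ]
 [ 0.     0.     0.     1.   ]] [[399.5   0.  317.5]
 [  0.  399.5 238.1]
 [  0.    0.    1. ]] [[-0.928  0.374 -0.   ]
 [ 0.374  0.928 -0.001]
 [ 0.    -0.001 -1.   ]]
plate depth 1.3745339
```

View pics/topcrop.png

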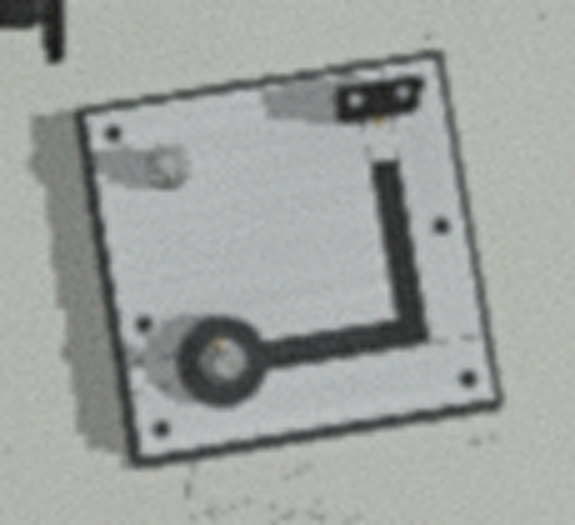

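```bash
cat >> h.py <<'E'
def rot(a):
    """tool down, tool x at world angle a"""
    x=np.array([np.cos(a),np.sin(a),0]);z=np.array([0,0,-1.]);return np.c_[x,np.cross(z,x),z]
E
python3 - <<'E'
from h import *
from rig import r
r.grip(0.0)
r.move_pose([.541,-.085,.37],rot(.11+np.pi/2))
s=r.sense();w=r.read_camera("wrist")
T=np.eye(4);T[:3,:3]=s["tcp_rot"];T[:3,3]=s["ee_pos"];T=T@w["hand_eye"]
np.savez("w0.npz",T=T,**w);cv2.imwrite("pics/w0.png",w["color"][:,:,::-1]);print(s["t"],s["qpos"].round(2),s["gripper_width"])
E
```

```text
4.0333 [-0.24  0.39  1.69  0.    1.06 -0.35] 0.005799425204979168
```

View pics/w0.png

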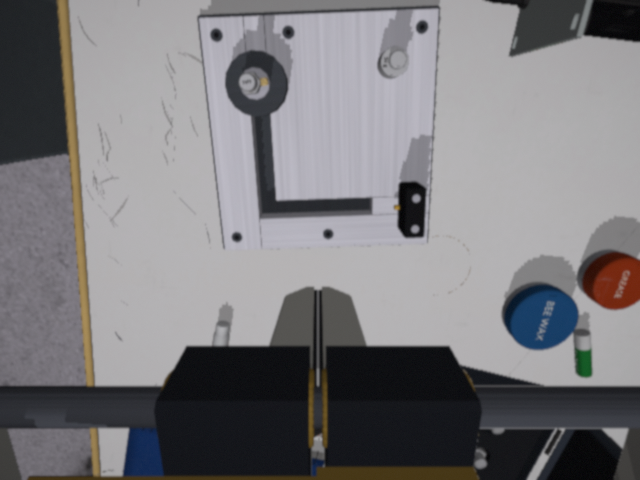

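The wrist view is clear. The plate corners are near (200,16), (438,9), (428,240) and (223,248). The carriage flange is centred near (257,83), the slot corner is around (268,207) and the slot ends near (372,206). The block face is at about x=398, and the small mass at (393,62) is well clear.

```bash
python3 - <<'E'
from h import *
w=dict(np.load("w0.npz"));T=w["T"]
P=cast(w,[(200,16),(438,9),(428,240),(223,248)],.024,T)
print(P.round(4)); print([np.linalg.norm(P[i]-P[(i+1)%4]).round(4) for i in range(4)])
g=cv2.cvtColor(w["color"],cv2.COLOR_RGB2GRAY)
for row in (150,170,185): print(row,g[row,245:285])
for col in (300,330,355): print(col,g[190:222,col])
print(g[206,355:405])
m=(g<100).astype(np.uint8);m[:, :215]=0;m[:40]=0;m[130:]=0;m[:,300:]=0
cs,_=cv2.findContours(m,cv2.RETR_EXTERNAL,cv2.CHAIN_APPROX_NONE);k=max(cs,key=cv2.contourArea);k=k[k[:,0,1]<105]
e=cv2.fitEllipse(k);print(e);print(cast(w,[e[0]],.038,T).round(4))
im=cv2.resize(w["color"][40:250,190:440,::-1],None,fx=3,fy=2.8);im=cv2.resize(w["color"][50:245,195:440,::-1],None,fx=3,fy=3,interpolation=cv2.INTER_CUBIC);cv2.imwrite("pics/w0c.png",im)
E
```

```text
[[ 0.4391  0.0573  0.024 ]
 [ 0.6105  0.081   0.024 ]
 [ 0.6375 -0.0932  0.024 ]
 [ 0.4628 -0.12    0.024 ]]
[np.float64(0.173), np.float64(0.1762), np.float64(0.1768), np.float64(0.1788)]
150 [185 183 181 181 181 180 179 173 149 109  81  68  55  45  43  42  43  46
  54  56  57  57  57  56  57  58  67 108 158 179 185 184 180 177 176 175
 178 182 184 182]
170 [186 186 185 182 181 180 180 180 177 163 126  90  74  63  50  44  42  41
  43  47  54  57  58  56  57  57  59  66 103 150 176 183 185 182 178 176
 176 178 182 183]
185 [182 184 186 185 182 180 180 180 181 178 169 139 101  79  66  52  42  42
  41  43  42  44  50  54  57  56  57  58  66 102 150 176 184 184 182 178
 176 175 179 182]
300 [176 177 176 177 177 176 177 175 165 135  87  50  42  42  41  41  42  42
  40  42  43  54  70  84  88  93 106 137 164 175 178 177]
330 [177 176 176 176 176 177 176 167 136  87  49  42  41  43  41  41  41  40
  40  45  54  70  83  88  92 107 137 164 174 176 176 177]
355 [177 177 177 176 176 176 165 137  89  50  43  43  42  43  43  42  41  41
  43  51  67  82  87  90 102 130 159 172 176 175 176 178]
[ 41  40  41  41  42  42  42  41  43  42  42  41  42  44  51  65  93 132
 164 178 178 178 178 178 179 179 179 178 178 179 177 179 178 179 179 178
 179 171 150 121 112 116 113 100  72  37  14   7   9   6]
((256.3414001464844, 83.0286865234375), (60.52925491333008, 66.50749969482422), 159.56541442871094)
[[0.4849 0.0157 0.038 ]]
```

View pics/w0c.png

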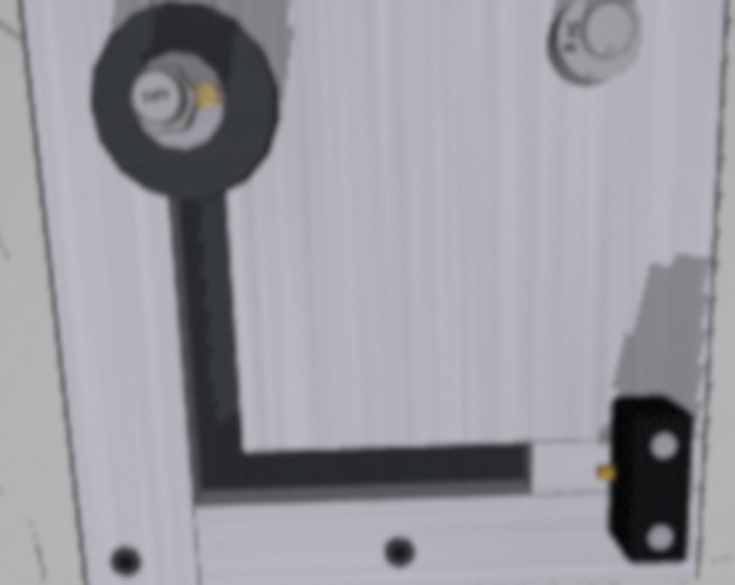

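```bash
python3 - <<'E'
from h import *
w=dict(np.load("w0.npz"));T=w["T"];print(w["distortion"],T[:3,3].round(3),w["z_map"][100,350])
C=lambda uv:cast(w,uv,.024,T)[:,:2]
a=C([(254,150),(272.1,150),(256.6,185),(274.3,185)]);b=C([(300,199.4),(300,216.9),(355,197.4),(355,215.1)]);e=C([(371.7,206)])[0]
m1=(a[0]+a[1])/2;m2=(a[2]+a[3])/2;n1=(b[0]+b[1])/2;n2=(b[2]+b[3])/2
d1=(m2-m1)/np.linalg.norm(m2-m1);d2=(n2-n1)/np.linalg.norm(n2-n1)
s=np.linalg.solve(np.c_[d1,-d2],n1-m1);c=m1+s[0]*d1
print("widths",np.linalg.norm(a[0]-a[1]),np.linalg.norm(b[0]-b[1]))
print("yaw from leg1",np.arctan2(d1[0],-d1[1]),"leg2",np.arctan2(d2[1],d2[0]))
print("corner",c,"end-corner",(e-c)@d2,"(want .0875)")
k=np.array([.4849,.0157]);print("carriage dist",(c-k)@d1,"lat",np.cross(d1,k-m1))
# top camera cross-check
t=dict(np.load("top0.npz"));f=lambda x,y:(285+(x+.5)/5-.5,190+(y+.5)/5-.5)
print("top: inner corner, end upper edge",cast(t,[f(397,320),f(386,160)],.024).round(4))
print("wrist:",C([(275.5,200),(371.7,206)]).round(4))
E
```

```text
[0.00103817 0.         0.         0.         0.        ] [0.531 0.001 0.351] 0.30803472
widths 0.014505543937170287 0.01503265900241848
yaw from leg1 0.139575376900754 leg2 0.14638430930860652
corner [ 0.4981737  -0.08153523] end-corner 0.08763595217708033 (want .0875)
carriage dist 0.09813630304477375 lat 0.0003830012213658397
top: inner corner, end upper edge [[ 0.5037 -0.0753  0.024 ]
 [ 0.5847 -0.0717  0.024 ]]
wrist: [[ 0.5045 -0.0728]
 [ 0.5849 -0.069 ]]<stdin>:11: DeprecationWarning: Arrays of 2-dimensional vectors are deprecated. Use arrays of 3-dimensional vectors instead. (deprecated in NumPy 2.0)
```

```bash
cat >> h.py <<'E'
yaw=.142
ux=np.array([np.cos(yaw),np.sin(yaw)]);uy=np.array([-ux[1],ux[0]])
corner=np.array([.4982,-.0815]);home=corner+.0815*ux
E
python3 - <<'E'
from h import *
from rig import r
R=rot(yaw+np.pi/2);z=.216
p=corner+(.098+.041)*uy
r.move_pose([*p,.29],R)
print("down",r.move_linear([*p,z],feed=.12,guard=15))
F0=r.sense()["force"]
q=corner+(.0305-.010)*uy
g=r.move_linear([*q,z],feed=.05,guard=14)
s=r.sense();e=s["ee_pos"][:2]-corner
print(g,s["t"],s["ee_pos"].round(4),"plate xy rel corner",(e@ux).round(4),(e@uy).round(4),(s["force"]-F0).round(1))
w=r.read_camera("top");np.savez("t1.npz",**w)
cv2.imwrite("pics/t1.png",cv2.resize(w["color"][170:300,260:420,::-1],None,fx=4,fy=4,interpolation=cv2.INTER_CUBIC))
E
```

```text
down False
True 7.5417 [ 0.494  -0.053   0.2159] plate xy rel corner -0.0001 0.0288 [-0.4  4.6  4.5]
```

View pics/t1.png

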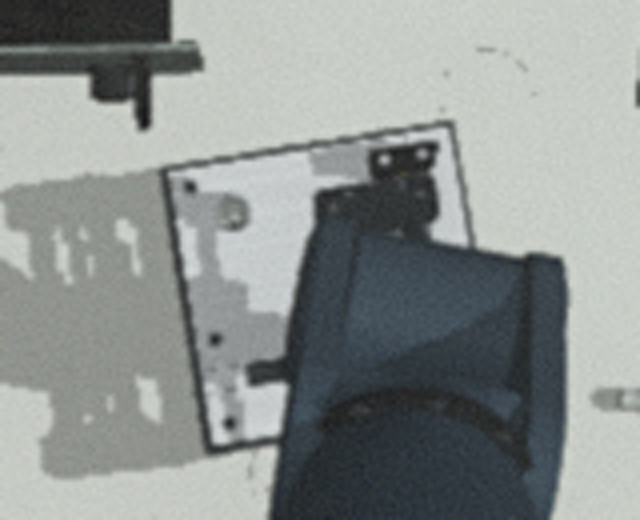

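The arm stopped 28.8 mm short of the corner, where 29 was expected with the carriage at the wall, so leg 1 is done. The top view shows the arm over the plate and the small mass undisturbed. Now leg 2.

```bash
python3 - <<'E'
from h import *
from rig import r
z=.216
e=r.sense()["ee_pos"]
b=e[:2]+.015*uy
r.move_linear([*b,z],feed=.1); r.move_linear([*b,.29],feed=.2)
R=rot(yaw+np.pi); p=corner-.0015*uy-.043*ux
print("ik",r.inverse_kinematics([*p,.29],R))
r.move_pose([*p,.29],R)
print("down",r.move_linear([*p,z],feed=.12,guard=15))
F0=r.sense()["force"]
q=home-(.0305-.009)*ux-.0005*uy
g=r.move_linear([*q,z],feed=.05,guard=14)
s=r.sense();e=s["ee_pos"][:2]-home
print(g,s["t"],s["ee_pos"].round(4),"rel home",(e@ux).round(4),(e@uy).round(4),(s["force"]-F0).round(1))
E
```

```text
ik [-2.93248010e-01  3.65650595e-01  1.96936484e+00 -4.44089210e-16
  8.06577217e-01 -2.00604434e+00]
down False
True 12.3417 [ 0.5483 -0.0748  0.2155] rel home -0.031 -0.0005 [-0.8 -0.6  1.4]
```

```bash
python3 - <<'E'
from h import *
from rig import r
z=.216
F0=r.sense()["force"]
q=home-(.0305-.009)*ux-.0005*uy
g=r.move_linear([*q,z],feed=.015,guard=25)
s=r.sense();e=s["ee_pos"][:2]-home
print(g,s["t"],"rel home",(e@ux).round(4),(s["force"]-F0).round(1))
b=s["ee_pos"][:2]-.02*ux
r.move_linear([*b,z],feed=.1); r.move_linear([*b,.3],feed=.2)
r.move_pose([*(home-.10*uy),.37],rot(yaw+np.pi/2))
s=r.sense();w=r.read_camera("wrist")
T=np.eye(4);T[:3,:3]=s["tcp_rot"];T[:3,3]=s["ee_pos"];T=T@w["hand_eye"]
np.savez("w1.npz",T=T,**w);cv2.imwrite("pics/w1.png",w["color"][:,:,::-1]);print(s["t"],s["force"].round(1))
E
```

```text
True 12.7333 rel home -0.0293 [0.4 0.7 0.4]
14.95 [ 0.4 -0.5  0.7]
```

View pics/w1.png

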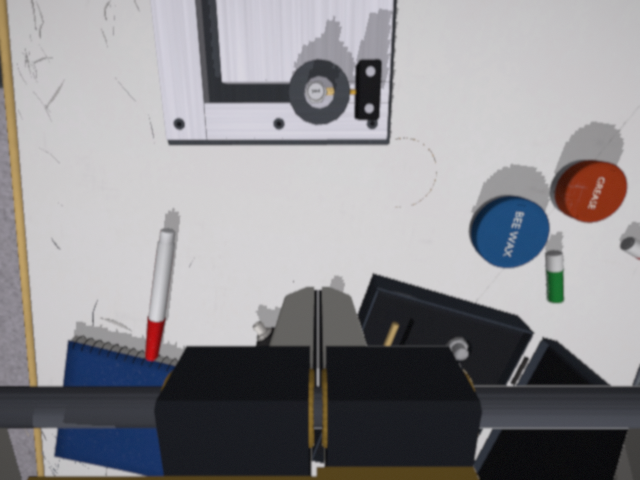

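The carriage flange is centred near (320,92), next to the black block whose face is at about x=356. The marker and mass look undisturbed. I'll measure the remaining gap.

```bash
python3 - <<'E'
from h import *
w=dict(np.load("w1.npz"));T=w["T"]
g=cv2.cvtColor(w["color"],cv2.COLOR_RGB2GRAY)
print(g[105,335:375]);print(g[80,335:375])
m=(g<100).astype(np.uint8);m[:,353:]=0;m[:,:285]=0;m[128:]=0;m[:55]=0
cs,_=cv2.findContours(m,cv2.RETR_EXTERNAL,cv2.CHAIN_APPROX_NONE);k=max(cs,key=cv2.contourArea)[:,0]
k=k[(k[:,0]>300)&(k[:,0]<352)|(k[:,1]<78)|(k[:,1]>106)]
P=cast(w,k,.038,T)[:,:2]
from scipy.optimize import least_squares
f=least_squares(lambda x:np.linalg.norm(P-x,axis=1)-.023,P.mean(0),loss="soft_l1",f_scale=.0005)
d=f.x-home;print("centre rel home",(d@ux).round(4),(d@uy).round(4),"rms",np.sqrt(np.mean(f.fun**2)).round(5))
for z in(.038,.054):print(z,[(((p[:2]-home)@ux)).round(4) for p in cast(w,[(357,105),(357,80)],z,T)])
E
```

```text
[ 70  69  70  70  70  70  71  70  70  70  75 107 155 193 207 209 209 207
 186 133  67  25  12  19  20  25  25  26  28  50  91 131 155 164 165 163
 153 127  84  43]
[ 64  68  69  69  70  70  70  70  70  70  69  73  92 121 137 140 141 141
 141 126  83  34  13  14  20  22  26  26  27  28  27  27  26  28  27  28
  26  26  25  27]
centre rel home -0.0009 -0.0002 rms 0.00121
0.038 [np.float64(0.0285), np.float64(0.0279)]
0.054 [np.float64(0.027), np.float64(0.0265)]
```

```bash
python3 -c "
from rig import r
print(r.close_job())"
```

```text
the job is handed in; nothing more can be done
None
```

I pushed the carriage round the corner to the end of the slot, where it stopped against the slot end about 26 mm (±1 mm) from the contact block (27 mm expected). The small mass and marker still looked in place, though I didn't check the items left of the plate afterwards. The arm finished clear and I handed the job in at about 15 s.

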